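# Snap the inspection lamp onto the hanger eye

## Task

Take the charged inspection lamp out of its charger and clip its snap hook onto the eye of the hanger arm above the brake disc: push the hook down over the rim of the eye until the sprung gate flicks shut behind it, then let go so that the lamp hangs there by itself. The arm is a springy rod that gives as you push, so press gently, only until it clicks, and never lean on it with the lamp or the gripper. Leave the spray can, brake pads and wrench where they are.

Things in the scene. Friction and masses are not known exactly. Their poses are not given: they have to be found in the camera images.
- lamp_mid (a point): Mid-height of the upright inspection lamp: 190 mm tall, 0.18 to 0.35 kg. Black body 40 mm (x) by 28 mm (y), orange cap on top ending 34 mm above this point; on it stands a flat orange snap hook 10 mm thick (y), 38 mm wide (x), top 95 mm above this point. z up, +x to the hook's nose. Pinch it across the hook's 38 mm width from above, fingertips 20 to 25 mm below its top
- hook_seat (a point): Point in the hook's mouth where the middle of the eye's wire sits when fully home: on the lamp's axis, 84 mm above lamp_mid, 3 mm below the crown's inside, 11 mm below the hook's top. Axes as lamp_mid. Shank at -x, nose at +x, both 8 mm wide and straight outside; mouth between them 22 mm wide. The eye's wire reaches it only from below, past the gate
- hook_throat (a point): Point in the hook's open throat, below the nose tip, 41 mm below and 3 mm to +x of hook_seat. Axes as lamp_mid. The throat is open to the +x side, 27 mm high between nose tip and cap. To clip on, the wire of the eye enters it level from the +x side until its middle is about here (5 mm more or less in height does not matter); then the hook is pushed straight down
- gate (a joint): Hook's gate (6 mm thick, 32 mm long), hinged low on the shank, slanting up to the inside of the nose tip. 0 rad = shut; opens inwards only, to 0.62 rad, and springs shut. The eye's wire, pushed up the mouth, swings it to about 0.25 rad and, some 6 to 9 mm short of hook_seat, slips past its end; it then flicks shut. It takes about 8 to 11 N of downward push and some N sideways; then the push drops
- charger: Charging cradle fixed to the bench: black foot plate 110 x 100 mm with a grey open pocket 60 x 48 mm outside, rim 45 mm above the bench, which holds the foot of the lamp (pocket 44 x 32 mm inside, floor 8 mm above the bench). Origin: centre of its underside; its x axis is the lamp's x axis at the start, z up
- hanger: Lamp hanger fixed to the bench: red foot plate 130 mm square, upright post 24 mm thick and 297 mm tall, yellow clamp at 270 mm height, spring rod with eye. Origin: centre of the foot's underside; the rod points along its -x axis. Rod and eye take a permanent bend when pressed with more than 15 N in all (down and sideways together)
- eye (a point): Centre of the eye, 270 mm up: a closed level ring of 6 mm wire, 50 mm inside diameter (centre to middle of wire 28 mm), at the end of the rod 160 to 340 mm from the post. +x points along the rod to the post, where the rod joins; clip onto the opposite (-x) rim, nose inside the ring and towards the post. It yields down like a spring, 9 to 38 mm at 10 N by how far the rod is out
- disc: Brake disc, 220 mm diameter, 40 mm high at its hat, lying flat on the bench under the eye; heavy, does not move. Origin: centre of its underside
- spray_can: Blue spray can with a red cap, 66 mm diameter, 190 mm tall, standing. Origin: centre of its underside. Leave alone
- pad_a: Brake pad lying flat, 50 x 110 x 16 mm. Origin: centre of its underside. Leave alone
- pad_b: Brake pad lying flat, 50 x 110 x 16 mm. Origin: centre of its underside. Leave alone
- wrench: Steel wrench lying flat, 170 mm long along its x axis. Leave alone
Mind the look-alikes: they are no part of the job. Of the things like the part that bears lamp_mid, leave any that is red; of the rest the smaller one is meant. There is more than one size of the charger; the job needs the larger.

How it is judged:
On the way, in this order (a step that is already met when the one before it is completed fails the run):
1. the lamp is lifted clear of the charger (z of lamp_mid in the frame of charger above 0.15 m), for 0.1 s.
2. the wire of the eye pushes the hook's gate open (value of joint gate above 0.15 rad and contact force between lamp and hanger above 2 N), for 0.05 s.
At the end, for the whole second after the job is handed in: The lamp hangs by its hook from the eye, let go and at rest (slower than 50 mm/s): hook_seat within 36 mm of the eye's centre (the ring's wire lies in the hook), the gate shut (below 0.08 rad), the lamp within 0.25 rad of upright and its weight carried by the eye (distance between hook_seat and eye below 0.036 m and value of joint gate below 0.08 rad and angle between lamp_mid's own z axis and vertical below 0.25 rad and linear speed of lamp below 0.05 m/s and contact force between lamp and hanger above 0.8 N); the robot touches nothing.
It fails at once if the hanger is pressed by the lamp with more than 15 N (contact force between lamp and hanger above 15 N).
It fails at once if the hanger is pressed by the gripper or robot with more than 15 N (contact force between any of the fingers, the arm and hanger above 15 N).
It fails at once if the spray can is moved more than 30 mm or tipped (distance of spray_can from where it was at the start of the episode above 0.03 m or angle between spray_can's own z axis and vertical above 0.3 rad).
It fails at once if a brake pad or the wrench is moved more than 30 mm (distance of any of pad_a, pad_b, wrench from where it was at the start of the episode above 0.03 m).
It also fails if it takes over 72 s, if anything falls off the work surface, if the arm or the gripper's body presses on something with over 40 N, if the wrist force passes 120 N, or if a joint passes its speed limit or range.

## Robot

A 7-joint arm with a two-finger parallel gripper is mounted at the origin on the work surface. World frame = base frame: x ahead of the robot, y to its left, z up, the work surface at z = 0. Lengths are in m, angles in rad, forces in N, time in s.
With the tool pointing down it reaches from about 0.4 to 0.75 m from the base axis. Payload 19.5 kg.
Tool frame: the origin (TCP) lies at the very end of the fingers, on their centre line; the grasp point (between the pads) lies 19 mm behind it; z points along the fingers, y is the direction in which the jaws open and shut (so a half turn about z gives the same grasp; the last joint's range is limited). The gripper opens to 85 mm and grips with 20 to 120 N. Pads are 22 mm wide; open, the fingers measure 114 mm over their backs; the gripper's body (76 mm by 85 mm) begins 54 mm behind the grasp point. The pads swing forward as they close: fully open they stand 13 mm farther back than shut.
Start: joints at [1.214, 0.707, -0.028, 1.485, 0.022, 0.951, -0.075], TCP at [0.178, -0.547, 0.231] pointing down, gripper open.
Joint ranges: [-2.71, 2.71], [-0.32, 2.16], [-1.57, 1.52], [0, 2.45], [-1.46, 4.6], [0, 2.02], [-2.83, 2.83]. Speed limits (rad/s): [1.89, 1.89, 2.57, 2.57, 3.01, 3.01, 3.01].

## Interface

Orientations are given as a 3x3 rotation matrix whose columns are the frame's x, y, z axes.
In Python, from bench import get_state, capture, sign_off gives the robot as it stands. The module is installed in compiled form; this text tells all that it offers.
- The arm moves only by the tool carry_out, never from a script. Its argument "targets" is a list of rows, each a list of 3 entries, a list of its own where there are three numbers: the closure, from 0 (fully open) to 1 (shut), then the shift along the world's x, y, z in cm, then the turn about the world's z in degrees. In form: [[jaw, [tx, ty, tz], roll], ...]. A call has 1 to 5 rows; each row shifts and turns the commanded pose from where the row before left it; what a row does not reach is not made up. A row lasts 1/8 s, in which the tool goes at most 62.5 mm and 10.7 degrees, less where a joint would pass 70% of its speed; a pose out of reach is approached as far as the arm can. A call is refused whole if a number of a shift passes 6.25 or a number of a turn 10.7, either way. A call with a gripper value outside its range is refused whole. The fingers move at their own pace and stop on an object; "force" is the grip in N (left out, the last holds). Time passes only in rows, so rows that do not move let the fingers close. It gives the time, the measured TCP pose, the force and the opening at its end, in the units of the state.
- get_state(): the state, without advancing time (a new reading comes with each control period).
- capture(name): name is "scene" or "top"; returns a dict with "color" (480x640x3 uint8, blue, green, red), "depth" (480x640 float32, m along the optical axis (not along the pixel's ray), 0 where there is no reading), "fx", "fy", "cx", "cy" (pixels), "view" (4x4, takes a point from world to camera coordinates). Camera axes: x right, y up, looking along -z (the intrinsics and any distortion apply to the point x, -y, -z); pixel columns grow to the right and rows downward; lengths in m; the calibration is good to about 2 mm. A picture is of the moment at which its call begins.
- sign_off(): hands the job in, once; it reports no verdict.
The state is a dict: "t": time; "joints": joint angles; "joint_vel": joint speeds; "joint_efforts": joint torques, N m; "position": TCP position; "orientation": TCP orientation; "force": force on the tool from outside, world axes, zero at the start; "wrist_torque": the same for the moment, N m; "width": opening from 0.0 (shut) to 1.0 (fully open).
Only numpy, scipy, OpenCV 4.12 (cv2) and the standard library are available. Lean on these libraries where they do the work, as an engineer would, in place of code of your own. Each camera call takes 0.05 s, during which the arm holds its last target.

## Working session

There is one attempt and no reset: what is moved stays moved. The work goes in short steps, Python scripts to look and compute and a tool call to move; the robot and the scene stay as the last step left them, time stands still between calls to the robot, and variables do not carry over. Pictures are saved under pics/ and viewed, and the job is handed in when it is done.

Besides the shell and the picture viewer there is one more tool, called as a command line: name --argument value ..., lists and objects as JSON in quotes. carry_out: Moves the arm, as the interface text tells. Its arguments: {"type":"object","properties":{"targets":{"type":"array"},"force":{"type":"number"}},"required":["targets"]}

```bash
mkdir -p pics; cat > h.py <<'E'
import numpy as np, cv2
from bench import get_state, capture, sign_off
def save(c,n,crop=None,s=1):
    im=c["color"]
    if crop: im=im[crop[1]:crop[3],crop[0]:crop[2]]
    if s!=1: im=cv2.resize(im,None,fx=s,fy=s,interpolation=cv2.INTER_CUBIC)
    cv2.imwrite("pics/"+n+".png",im)
def pt(c,u,v,d=None,r=1):
    if d is None:
        w=c["depth"][v-r:v+r+1,u-r:u+r+1]; w=w[w>0]; d=np.median(w) if len(w) else np.nan
    p=np.array([(u-c["cx"])*d/c["fx"],-(v-c["cy"])*d/c["fy"],-d,1])
    return (np.linalg.inv(c["view"])@p)[:3]
def ptz(c,u,v,z):
    iv=np.linalg.inv(c["view"]);o=iv[:3,3];q=pt(c,u,v,1.0);d=q-o
    return o+d*(z-o[2])/d[2]
E
python3 - <<'E'
from h import *
import pickle
for n in("scene","top"):
    c=capture(n);save(c,n+"0");pickle.dump(c,open(n+"0.pkl","wb"));print(c["fx"],c["cx"],c["cy"],c["view"].round(3),[k for k in c])
s=get_state();print(s)
E
```

```text
486.6913324540607 328.45504856332104 241.05165772131681 [[-0.735  0.678 -0.     0.444]
 [-0.463 -0.501  0.731  0.1  ]
 [ 0.496  0.537  0.682 -1.463]
 [ 0.     0.     0.     1.   ]] ['color', 'depth', 'fx', 'fy', 'cx', 'cy', 'view']
556.857864588968 318.9241602731681 242.38481734882026 [[ 0.008 -1.     0.006 -0.062]
 [ 0.983  0.009  0.184 -0.547]
 [-0.184  0.004  0.983 -1.605]
 [ 0.     0.     0.     1.   ]] ['color', 'depth', 'fx', 'fy', 'cx', 'cy', 'view']
{'t': 0.1, 'joints': array([ 1.21428825,  0.70705374, -0.0275838 ,  1.48489251,  0.02199595,
        0.95095604, -0.07548414]), 'joint_vel': array([ 0.0007814 , -0.00213514, -0.00065323, -0.0003553 , -0.0005338 ,
       -0.00096793, -0.00021457]), 'joint_efforts': array([ 4.21246350e-04, -8.84300923e+01,  1.23676937e+00, -2.36459613e+01,
        1.71040959e-02,  5.03084710e-03,  9.10342692e-05]), 'position': array([ 0.17795477, -0.54652972,  0.23088114]), 'orientation': array([[ 9.50860009e-01,  3.09620921e-01, -3.58739402e-04],
       [ 3.09621124e-01, -9.50859545e-01,  9.41217576e-04],
       [-4.96901323e-05, -1.00603945e-03, -9.99999493e-01]]), 'force': array([ 0.03483622, -0.37086082,  0.55202528]), 'wrist_torque': array([ 0.0205374 ,  0.02245416, -0.00814231]), 'width': 1.001439197306436}
```

View pics/scene0.png

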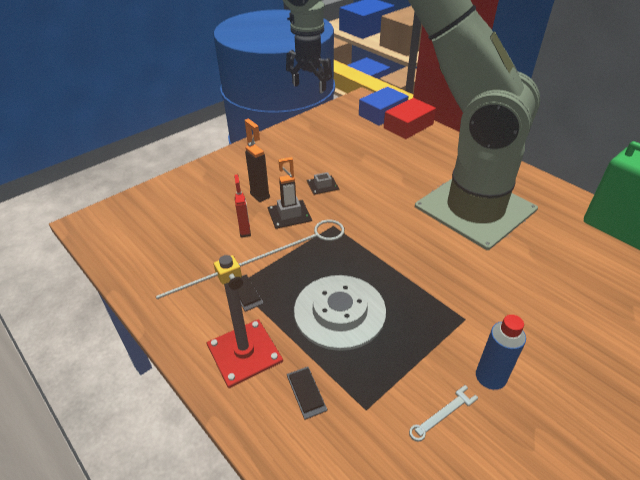

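View pics/top0.png

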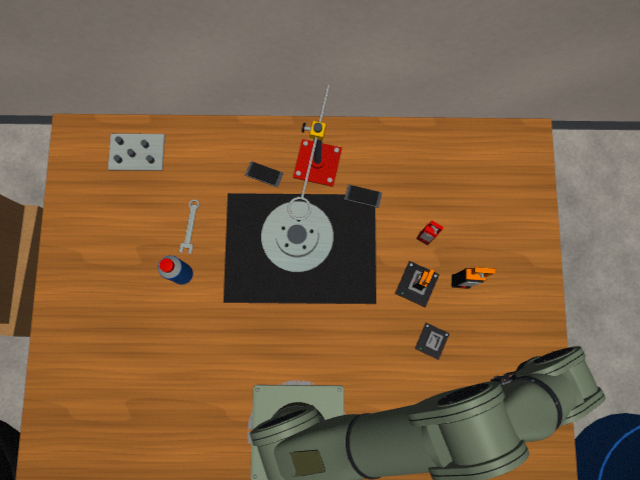

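```bash
python3 - <<'E'
from h import *
import pickle
s=pickle.load(open("scene0.pkl","rb"));t=pickle.load(open("top0.pkl","rb"))
save(s,"s1",(215,110,355,250),5);save(t,"t1",(380,210,510,310),6);save(t,"t2",(270,180,330,240),10)
E
```

```text
(no output)
```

View pics/s1.png

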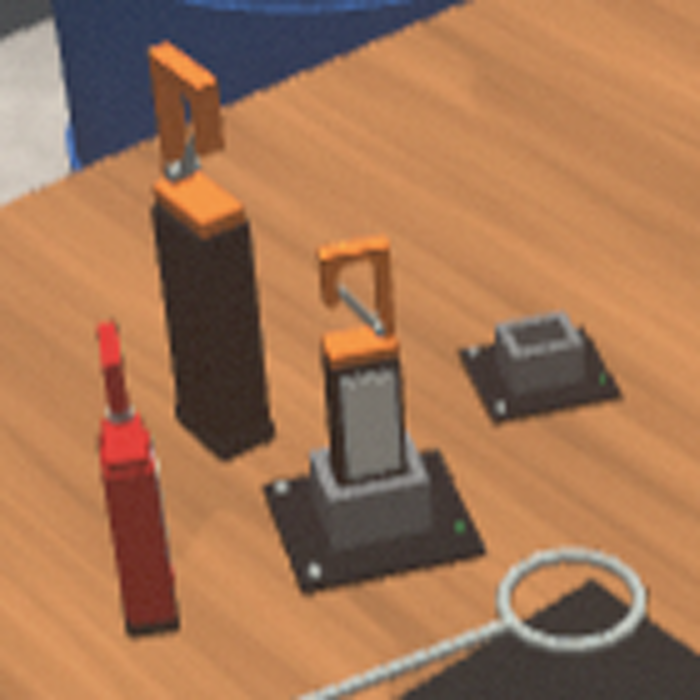

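View pics/t1.png

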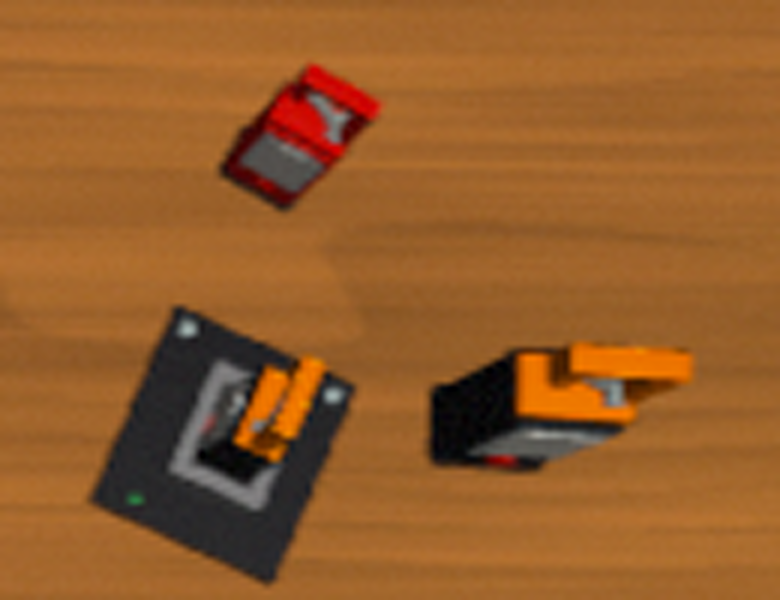

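View pics/t2.png

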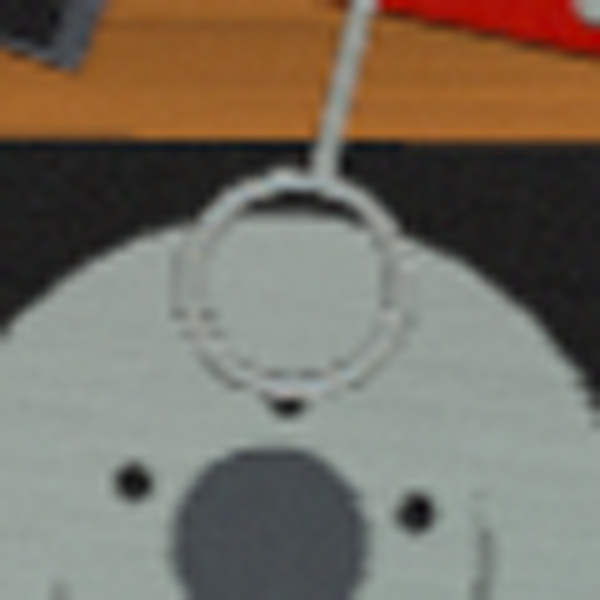

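```bash
python3 - <<'E'
from h import *
import pickle
s=pickle.load(open("scene0.pkl","rb"));t=pickle.load(open("top0.pkl","rb"))
save(t,"t3",(390,255,450,310),12)
def cloud(c,x0,y0,x1,y1):
    v,u=np.mgrid[y0:y1,x0:x1];d=c["depth"][y0:y1,x0:x1]
    P=np.stack([(u-c["cx"])*d/c["fx"],-(v-c["cy"])*d/c["fy"],-d,np.ones_like(d)],-1)
    W=(P@np.linalg.inv(c["view"]).T)[...,:3];return W,c["color"][y0:y1,x0:x1].astype(int),d>0,u,v
for n,c,b in(("scene",s,(270,145,305,225)),("top",t,(390,255,450,310))):
    W,C,ok,u,v=cloud(c,*b)
    o=ok&(C[...,2]>150)&(C[...,0]<60)&(W[...,2]>0.1)
    for lo,hi in((.10,.13),(.13,.15),(.15,.17),(.17,.19),(.19,.21)):
        m=o&(W[...,2]>lo)&(W[...,2]<hi); 
        if m.sum()>3:
            q=W[m]; r=cv2.minAreaRect((q[:,:2]*1000).astype(np.float32)); print(n,lo,m.sum(),q.mean(0).round(4),r, np.percentile(q[:,2],[5,50,95]).round(4))
W,C,ok,u,v=cloud(t,270,180,330,240)
m=ok&(W[...,2]>.25)&(W[...,2]<.29);q=W[m];print(m.sum(),q.mean(0),q.min(0),q.max(0))
W,C,ok,u,v=cloud(s,150,215,350,300)
m=ok&(W[...,2]>.25)&(W[...,2]<.29);q=W[m];print(m.sum(),q.mean(0),q.min(0),q.max(0))
np.save("ring.npy",q)
# charger pocket/plate in top
W,C,ok,u,v=cloud(t,390,255,450,310)
m=ok&(C.max(-1)<75)&(W[...,2]<.02);q=W[m];print(cv2.minAreaRect((q[:,:2]*1000).astype(np.float32)),q[:,2].mean())
# red foot
W,C,ok,u,v=cloud(t,285,130,350,195)
m=ok&(C[...,2]>130)&(C[...,1]<50)&(W[...,2]<.03);q=W[m];print("foot",cv2.minAreaRect((q[:,:2]*1000).astype(np.float32)),q[:,2].mean())
E
```

```text
scene 0.13 13 [ 0.437  -0.3465  0.1344] ((437.2218933105469, -347.72894287109375), (12.069408416748047, 38.032772064208984), 66.40204620361328) [0.1321 0.1342 0.1381]
scene 0.19 4 [ 0.4335 -0.351   0.193 ] ((433.51898193359375, -349.6839599609375), (8.317279815673828, 29.767839431762695), 53.588844299316406) [0.1906 0.1933 0.1951]
top 0.1 4 [ 0.4316 -0.3505  0.1278] ((428.5787658691406, -350.0171203613281), (31.124483108520508, 10.516401290893555), 9.42887020111084) [0.1249 0.1285 0.1296]
top 0.13 40 [ 0.4342 -0.3497  0.1343] ((430.80865478515625, -350.9424133300781), (17.983806610107422, 39.001220703125), 71.36096954345703) [0.1303 0.1334 0.1393]
top 0.15 5 [ 0.4358 -0.3514  0.1603] ((436.3086853027344, -351.57244873046875), (1.9906867742538452, 18.154356002807617), 72.35991668701172) [0.1524 0.1583 0.1685]
top 0.17 8 [ 0.4287 -0.3533  0.1887] ((430.88140869140625, -352.4931945800781), (9.479416847229004, 26.204980850219727), 61.20677185058594) [0.1878 0.1887 0.1896]
top 0.19 43 [ 0.4328 -0.3537  0.1945] ((432.29949951171875, -353.8006896972656), (10.201534271240234, 36.70351028442383), 65.88582611083984) [0.1911 0.1942 0.1996]
191 [ 0.60783516 -0.00565321  0.2717347 ] [ 0.56600514 -0.03287096  0.25986039] [0.67154749 0.02711257 0.27887219]
1241 [ 0.77178787 -0.03208376  0.27442196] [ 0.56808504 -0.08233622  0.25629538] [0.94297737 0.02639143 0.28999507]
((432.3229675292969, -353.88287353515625), (98.8590316772461, 111.21770477294922), 65.25027465820312) 0.007788224940140916
foot ((813.632080078125, -50.47465515136719), (128.45062255859375, 137.01058959960938), 77.5203857421875) 0.012352639935625442
```

View pics/t3.png

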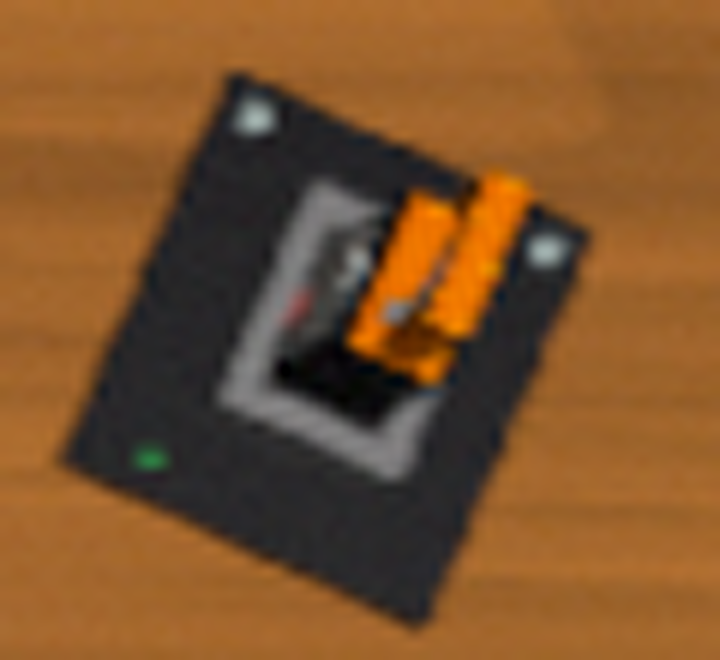

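```bash
python3 - <<'E'
from h import *
import pickle
from scipy.optimize import least_squares
s=pickle.load(open("scene0.pkl","rb"));t=pickle.load(open("top0.pkl","rb"))
for n,c,b in(("scene",s,(150,215,350,300)),("top",t,(270,80,335,240))):
    x0,y0,x1,y1=b;v,u=np.mgrid[y0:y1,x0:x1];d=c["depth"][y0:y1,x0:x1]
    P=np.stack([(u-c["cx"])*d/c["fx"],-(v-c["cy"])*d/c["fy"],-d,np.ones_like(d)],-1)
    W=(P@np.linalg.inv(c["view"]).T)[...,:3]
    m=(d>0)&(abs(W[...,2]-.27)<.02)
    # project rays to z=.27 plane
    Q=np.array([ptz(c,a,bb,.271)[:2] for a,bb in zip(u[m],v[m])]);z=W[...,2][m]
    ring=np.hypot(*(Q-[.598,-.003]).T)<.036
    R=Q[ring]
    f=least_squares(lambda p:np.hypot(R[:,0]-p[0],R[:,1]-p[1])-.028,[.598,-.003],loss="soft_l1",f_scale=.002)
    g=least_squares(lambda p:np.hypot(R[:,0]-p[0],R[:,1]-p[1])-p[2],[.598,-.003,.028],loss="soft_l1",f_scale=.002)
    rod=Q[(Q[:,0]>.64)&(Q[:,0]<.76)];zz=z[(Q[:,0]>.64)&(Q[:,0]<.76)]
    l=cv2.fitLine(rod.astype(np.float32),cv2.DIST_HUBER,0,.01,.01).ravel()
    print(n,ring.sum(),f.x,g.x,np.median(z[ring]),"rod yaw",np.degrees(np.arctan2(l[1]*np.sign(l[0]),abs(l[0]))),l[2:],np.median(zz))
E
```

```text
scene 220 [ 0.59917537 -0.00405292] [ 0.59918101 -0.00404849  0.02781437] 0.2720351751205479 rod yaw -12.390494 [ 0.7014324  -0.02601842] 0.2718303850871149
top 155 [ 0.59667531 -0.00337809] [ 0.59667428 -0.00337622  0.02788704] 0.2717620173789257 rod yaw -12.159869 [ 0.6997914  -0.02543767] 0.27199231118655254
```

```bash
python3 - <<'E'
from h import *
import pickle
s=pickle.load(open("scene0.pkl","rb"));t=pickle.load(open("top0.pkl","rb"))
for n,c,b in(("top big",t,(448,258,502,295)),("top red",t,(415,218,446,248)),("scene big",s,(243,115,270,205)),("small chg",t,(412,320,452,362)),("can",t,(150,250,200,290))):
    x0,y0,x1,y1=b;v,u=np.mgrid[y0:y1,x0:x1];d=c["depth"][y0:y1,x0:x1]
    P=np.stack([(u-c["cx"])*d/c["fx"],-(v-c["cy"])*d/c["fy"],-d,np.ones_like(d)],-1)
    W=(P@np.linalg.inv(c["view"]).T)[...,:3]
    q=W[(d>0)&(W[...,2]>.03)&(W[...,2]<.4)];print(n,np.percentile(q,1,axis=0).round(3),np.percentile(q,99,axis=0).round(3))
E
```

```text
top big [ 0.419 -0.508  0.034] [ 0.459 -0.457  0.257]
top red [ 0.553 -0.394  0.033] [ 0.59  -0.356  0.191]
scene big [ 0.428 -0.511  0.034] [ 0.572 -0.367  0.254]
small chg [ 0.238 -0.416  0.03 ] [ 0.287 -0.368  0.042]
can [0.424 0.324 0.033] [0.486 0.386 0.194]
```

carry_out --targets '[[0,[3,4.8,1.2],9],[0,[3,4.8,1.2],9],[0,[3,4.8,1.2],9],[0,[3,4.8,1.2],9],[0,[3,0,0],9]]' --force 70

```text
t: 0.72
position: [0.3294, -0.3522, 0.2805]
orientation: [[0.446, 0.895, 0.001], [0.895, -0.446, -0.001], [-0.0, 0.001, -1.0]]
force: [-0.5, -2.1, -0.2]
width: 0.996
```

carry_out --targets '[[0,[4,0,0],2.5],[0,[4,0,0],0],[0,[2.3,0,0],0],[0,[0,0,0],0],[0,[0,0,0],0]]'

```text
t: 1.35
position: [0.4303, -0.3549, 0.2791]
orientation: [[0.415, 0.91, -0.001], [0.91, -0.415, 0.0], [-0.0, -0.001, -1.0]]
force: [-0.0, -0.5, 0.2]
width: 1.0
```

carry_out --targets '[[0,[0.2,0.1,-3],0],[0,[0,0,-2.5],0],[0,[0,0,-1],0],[0,[0,0,0],0]]'

```text
t: 1.85
position: [0.4326, -0.3539, 0.2145]
orientation: [[0.415, 0.91, -0.0], [0.91, -0.415, 0.0], [-0.0, -0.0, -1.0]]
force: [0.7, 0.3, -0.2]
width: 1.0
```

```bash
python3 - <<'E'
from h import *
s=capture("scene");save(s,"s2",(240,100,360,230),5)
E
```

```text
(no output)
```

View pics/s2.png

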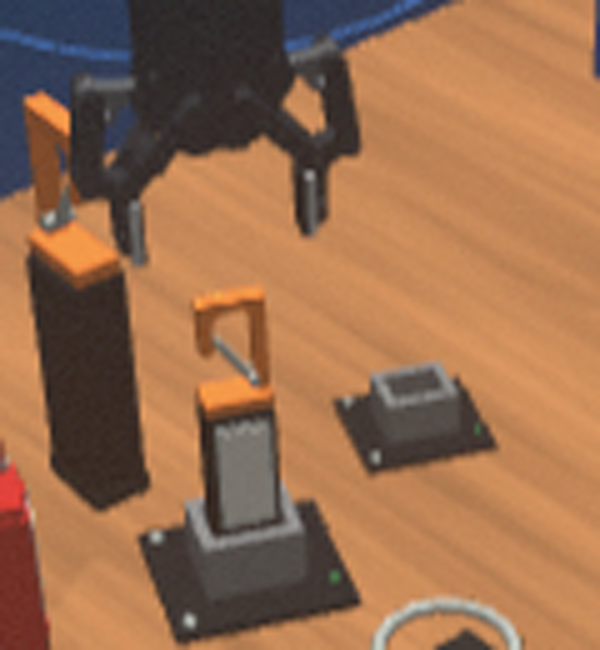

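Fingers straddle the hook of the small lamp (crop 230,295), centred. Descend and grip.

carry_out --targets '[[0,[0,0,-2],0],[0,[0,0,-1.5],0],[0,[0,0,-0.7],0],[0,[0,0,0],0],[0.3,[0,0,0],0]]'

```text
t: 2.52
position: [0.4332, -0.3539, 0.173]
orientation: [[0.414, 0.91, 0.001], [0.91, -0.414, -0.001], [-0.0, 0.001, -1.0]]
force: [-0.8, -0.6, -0.3]
width: 0.819
```

carry_out --targets '[[0.4,[0,0,0],0],[0.5,[0,0,0],0],[0.6,[0,0,0],0],[0.8,[0,0,0],0],[0.8,[0,0,0],0]]'

```text
t: 3.15
position: [0.4331, -0.3538, 0.1728]
orientation: [[0.414, 0.91, 0.0], [0.91, -0.414, -0.0], [-0.0, 0.0, -1.0]]
force: [-1.3, 0.8, 8.9]
width: 0.43
```

```bash
python3 - <<'E'
from h import *
s=capture("scene");save(s,"s3",(240,100,360,230),5)
E
```

```text
(no output)
```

View pics/s3.png

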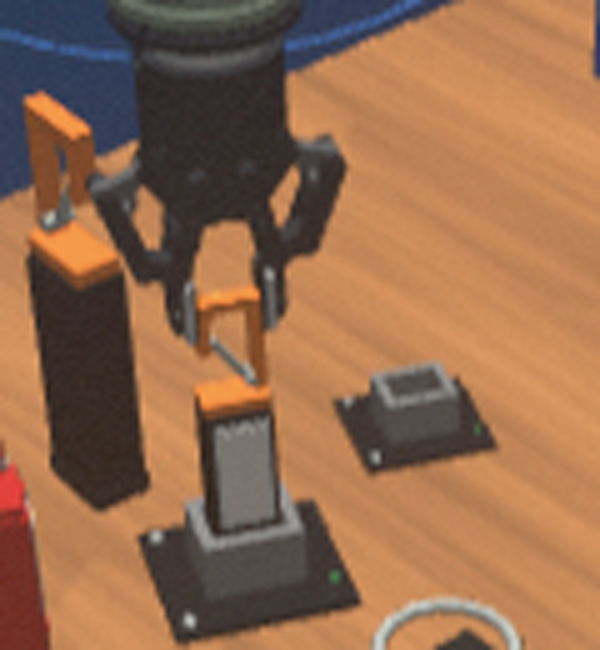

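carry_out --targets '[[0.8,[0,0,1],0],[0.8,[0,0,2],0],[0.8,[0,0,3],0],[0.8,[0,0,3],0],[0.8,[0,0,3],0]]'

```text
t: 3.82
position: [0.4328, -0.3536, 0.2937]
orientation: [[0.414, 0.91, -0.0], [0.91, -0.414, 0.0], [0.0, -0.0, -1.0]]
force: [0.2, -0.4, -2.9]
width: 0.426
```

carry_out --targets '[[0.8,[0,2,0.2],2],[0.8,[0.5,4,0],3],[0.8,[1,4,0],3],[0.8,[1,4,0],3],[0.8,[1,4,0],1.2]]'

```text
t: 4.45
position: [0.4681, -0.1724, 0.2947]
orientation: [[0.211, 0.977, 0.0], [0.977, -0.211, -0.0], [-0.0, 0.0, -1.0]]
force: [0.5, -0.8, -3.3]
width: 0.425
```

carry_out --targets '[[0.8,[1,4,0],0],[0.8,[1,4,0],0],[0.8,[0.6,4,0],0],[0.8,[0.5,4,0],0],[0.8,[0,2,0],0]]'

```text
t: 5.08
position: [0.499, 0.0085, 0.2947]
orientation: [[0.21, 0.978, -0.0], [0.978, -0.21, 0.001], [0.001, -0.0, -1.0]]
force: [-0.4, -0.5, -3.3]
width: 0.425
```

carry_out --targets '[[0.8,[0,1.2,0],0],[0.8,[0,0,0],0],[0.8,[0,0,0],0]]'

```text
t: 5.45
position: [0.499, 0.0172, 0.2943]
orientation: [[0.214, 0.977, -0.0], [0.977, -0.214, -0.001], [-0.001, -0.0, -1.0]]
force: [0.3, -0.0, -3.9]
width: 0.425
```

```bash
python3 - <<'E'
from h import *
import pickle
print(get_state()["force"],get_state()["position"])
s=capture("scene");t=capture("top");save(s,"s4",(250,120,410,250),5);save(t,"t4",(240,160,380,280),5)
pickle.dump((s,t),open("p4.pkl","wb"))
E
```

```text
[ 0.34147712 -0.01197781 -3.90896629] [0.49902607 0.01722892 0.29431362]
```

View pics/s4.png

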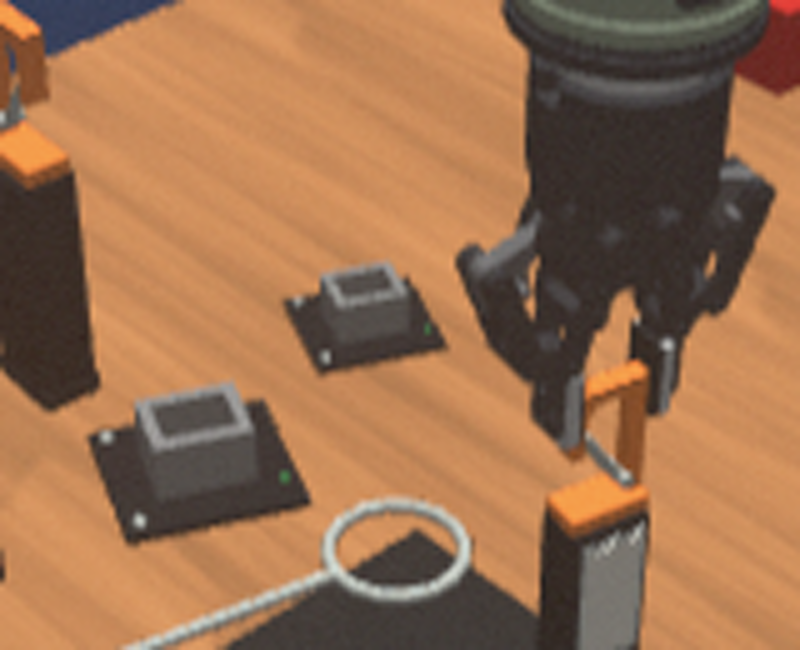

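View pics/t4.png

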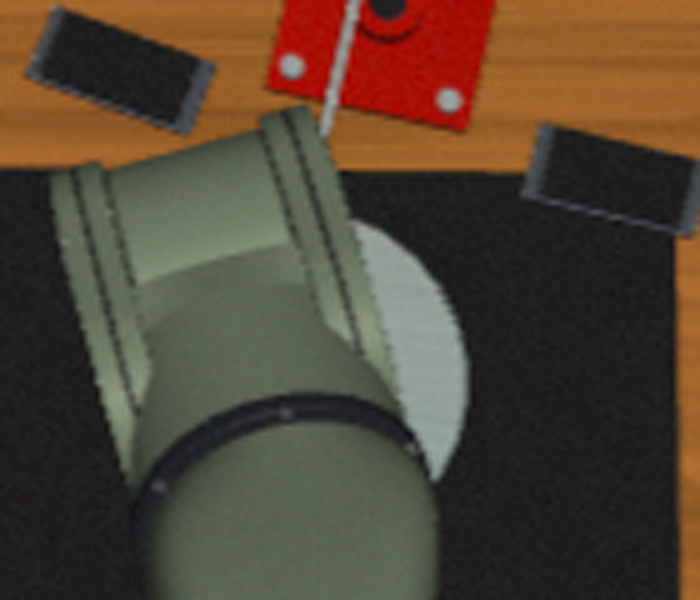

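```bash
cat >> h.py <<'E'
def proj(c,P):
    P=np.atleast_2d(P);q=(c["view"]@np.c_[P,np.ones(len(P))].T)[:3]
    return np.c_[c["cx"]+c["fx"]*q[0]/-q[2], c["cy"]-c["fy"]*q[1]/-q[2]]
def overlay(c,mid,yaw,eye,name,crop,s):
    im=c["color"][crop[1]:crop[3],crop[0]:crop[2]]
    im=cv2.resize(im,None,fx=s,fy=s,interpolation=cv2.INTER_CUBIC)
    def d(pts,col,closed):
        p=(proj(c,pts)-[crop[0],crop[1]]+.5)*s
        cv2.polylines(im,[p.round().astype(int)],closed,col,1)
    R=np.array([[np.cos(yaw),-np.sin(yaw),0],[np.sin(yaw),np.cos(yaw),0],[0,0,1]])
    L=lambda a:np.array(a)/1000@R.T+mid
    for y in(-5,5):
        d(L([[-19,y,34],[-19,y,95],[19,y,95],[19,y,61],[11,y,61],[11,y,87],[-11,y,87],[-11,y,34]]),(255,255,0),False)
    for z in(34,-95): d(L([[-20,-14,z],[20,-14,z],[20,14,z],[-20,14,z]]),(0,255,0),True)
    a=np.linspace(0,6.283,60)
    d(np.c_[eye[0]+.028*np.cos(a),eye[1]+.028*np.sin(a),0*a+eye[2]],(255,0,255),True)
    cv2.imwrite("pics/"+name+".png",im)
E
python3 - <<'E'
from h import *
import pickle
s,t=pickle.load(open("p4.pkl","rb"))
overlay(s,np.array([.499,.0172,.2245]),np.radians(-12.3),[.598,-.0037,.27],"o4",(300,160,410,290),5)
E
```

```text
(no output)
```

View pics/o4.png

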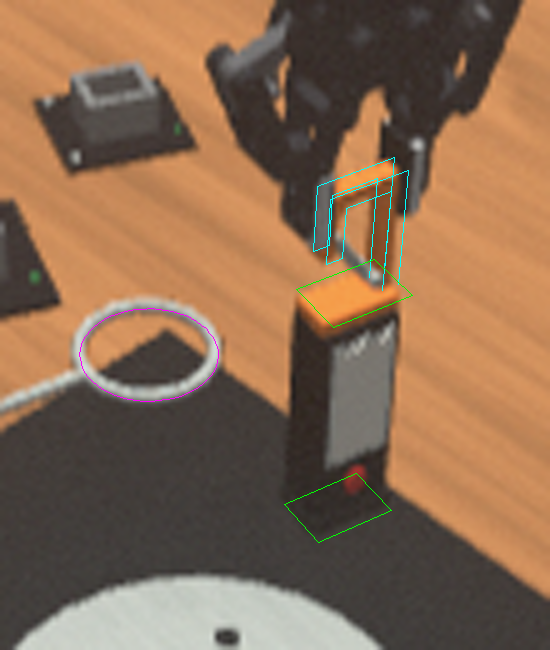

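```bash
python3 - <<'E'
from h import *
import pickle
s,t=pickle.load(open("p4.pkl","rb"))
b=(352,185,388,275);s2=dict(s);s2["color"]=np.clip(s["color"].astype(float)*1.8+15,0,255).astype(np.uint8)
save(s2,"s4b",(350,185,390,270),7)
x0,y0,x1,y1=b;v,u=np.mgrid[y0:y1,x0:x1];d=s["depth"][y0:y1,x0:x1];C=s["color"][y0:y1,x0:x1].astype(int)
P=np.stack([(u-s["cx"])*d/s["fx"],-(v-s["cy"])*d/s["fy"],-d,np.ones_like(d)],-1)
W=(P@np.linalg.inv(s["view"]).T)[...,:3]
y=np.radians(-12.3);ax=np.array([np.cos(y),np.sin(y)]);ay=np.array([-ax[1],ax[0]])
o=(d>0)&(C[...,2]>110)&(C[...,0]<70)
Q=W-[.499,.0172,0];X=Q[...,:2]@ax*1000;Y=Q[...,:2]@ay*1000;Z=W[...,2]*1000
m=o&(Z>230)&(Z<280)
top=m&(Z>255-2)&(Z<266)
print("cap",np.percentile(X[m],[2,98]),np.percentile(Y[m],[2,98]),np.percentile(Z[m],[5,50,80,95]))
h=o&(Z>290);print("hook",np.percentile(X[h],[2,50,98]),np.percentile(Y[h],[2,50,98]),np.percentile(Z[h],[5,50,95,99]))
near=(d>0)&(Z>135)&(Z<225)&(abs(X)<35)&(abs(Y)<35)
A=np.c_[Z[near],np.ones(near.sum())]
for lo in range(135,225,15):
    k=near&(Z>lo)&(Z<lo+15);print(lo,k.sum(),np.percentile(X[k],[3,50,97]).round(1),np.percentile(Y[k],[3,50,97]).round(1))
E
```

```text
cap [-16.92420527  21.60070193] [-10.46914472  10.90721642] [250.56002617 255.62334748 272.01151233 278.30805988]
hook [-17.83503436  -7.28283356  33.04151376] [-7.07322318  3.02209098  9.46088398] [291.45484879 310.87352903 319.19876943 345.78586922]
135 101 [-16.2  13.1  22.1] [-13.5  11.3  14.7]
150 98 [-15.7  10.6  22.3] [-12.   11.5  15.2]
165 94 [-15.1  12.3  22.2] [-11.3  12.2  14.5]
180 99 [-12.6  11.9  22.9] [-9.2 12.9 14.9]
195 102 [-16.2  12.4  22.5] [-10.3  12.5  15.4]
210 111 [-12.6  14.2  22.8] [-10.4  12.3  15.5]
```

View pics/s4b.png

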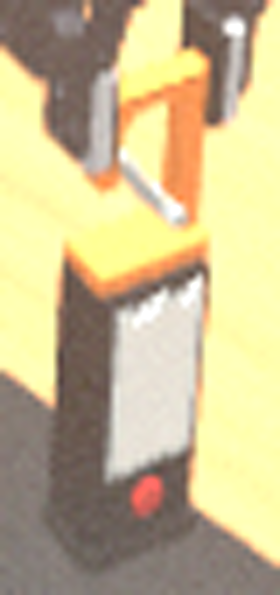

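carry_out --targets '[[0.8,[1.95,-0.43,0.1],0],[0.8,[1.95,-0.43,0],0],[0.8,[0.98,-0.21,0],0],[0.8,[0,0,0],0],[0.8,[0,0,0],0]]'

```text
t: 6.18
position: [0.5473, 0.0077, 0.2954]
orientation: [[0.212, 0.977, -0.0], [0.977, -0.212, 0.0], [-0.0, -0.0, -1.0]]
force: [-0.2, -0.9, -2.9]
width: 0.424
```

```bash
python3 - <<'E'
from h import *
p=get_state()["position"];print(p)
s=capture("scene");m=p+[0.002,0,-.0698]
overlay(s,m,np.radians(-12.3),[.599,-.004,.272],"o5",(310,160,410,280),6)
save(s,"s5",(310,160,410,280),6)
E
```

```text
[0.54730705 0.00765848 0.29535696]
```

View pics/s5.png

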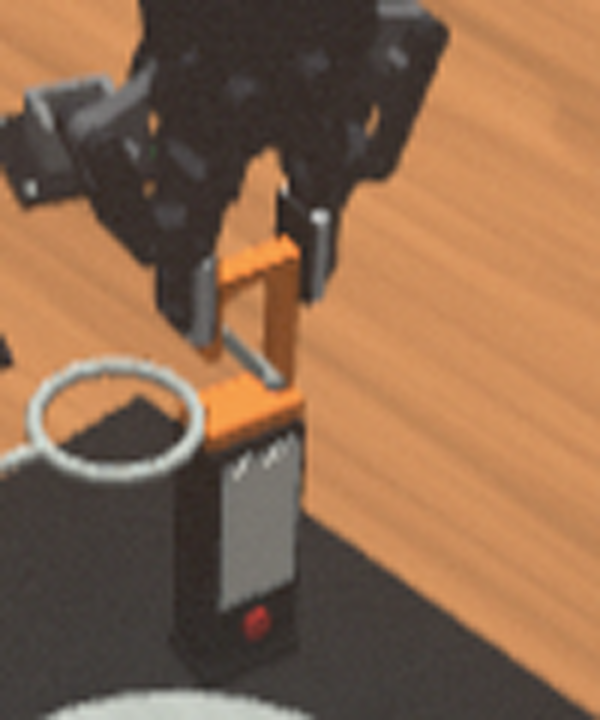

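carry_out --targets '[[0.8,[0.7,-0.2,0],0],[0.8,[0.7,-0.2,0],0],[0.8,[0.5,-0.1,0],0],[0.8,[0,0,0],0],[0.8,[0,0,0],0]]'

```text
t: 6.85
position: [0.5667, 0.0026, 0.2952]
orientation: [[0.212, 0.977, -0.0], [0.977, -0.212, 0.0], [0.0, -0.0, -1.0]]
force: [-0.3, 1.2, -3.9]
width: 0.422
```

```bash
python3 - <<'E'
from h import *
p=get_state()["position"];print(p)
s=capture("scene")
save(s,"s6",(300,170,400,270),7)
E
```

```text
[0.5667243  0.00263806 0.2952204 ]
```

View pics/s6.png

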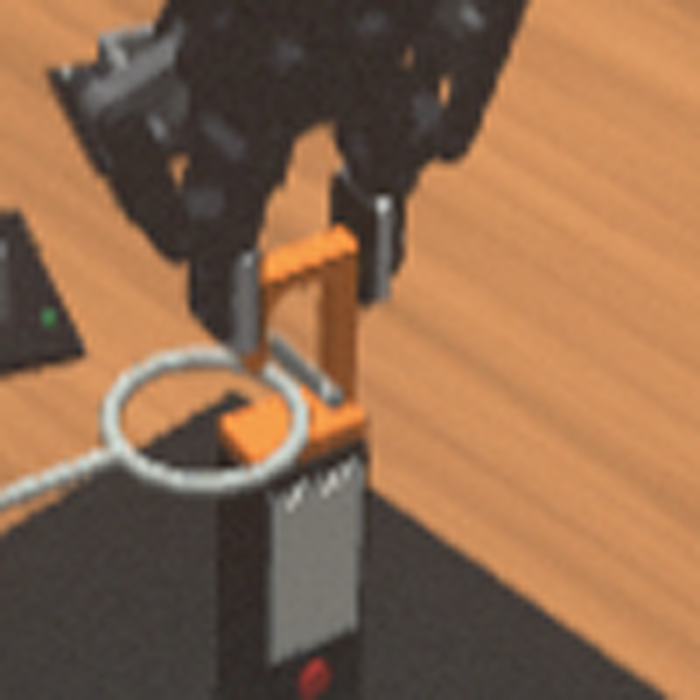

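carry_out --targets '[[0.8,[0,0,-0.4],0],[0.8,[0,0,-0.3],0],[0.8,[0,0,-0.3],0],[0.8,[0,0,0],0],[0.8,[0,0,0],0]]'

```text
t: 7.52
position: [0.5666, 0.0026, 0.2853]
orientation: [[0.212, 0.977, -0.001], [0.977, -0.212, 0.0], [-0.0, -0.001, -1.0]]
force: [-4.7, 0.1, -0.3]
width: 0.423
```

carry_out --targets '[[0.8,[0,0,-0.3],0],[0.8,[0,0,-0.3],0],[0.8,[0,0,-0.2],0],[0.8,[0,0,0],0],[0.8,[0,0,0],0]]'

```text
t: 8.15
position: [0.5667, 0.0026, 0.2773]
orientation: [[0.212, 0.977, -0.001], [0.977, -0.212, -0.0], [-0.0, -0.0, -1.0]]
force: [-5.4, -0.6, 3.3]
width: 0.424
```

```bash
python3 - <<'E'
from h import *
s=capture("scene")
save(s,"s7",(300,170,400,270),7)
print(get_state()["force"],get_state()["wrist_torque"])
E
```

```text
[-5.73495722 -0.06281116  3.58702953] [-0.02223283  1.3875176   0.0471665 ]
```

View pics/s7.png

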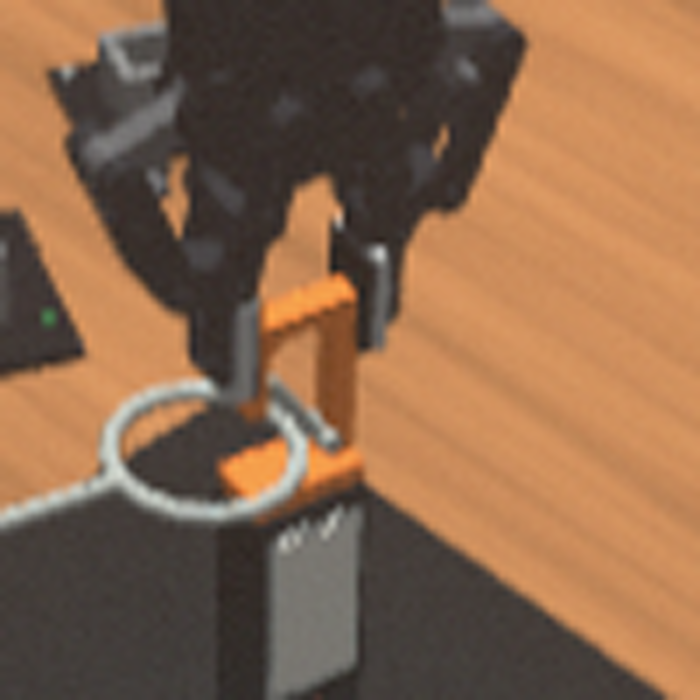

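carry_out --targets '[[0.8,[-0.2,0.04,0],0],[0.8,[0,0,0],0],[0.8,[0,0,0],0]]'

```text
t: 8.57
position: [0.5645, 0.003, 0.2771]
orientation: [[0.212, 0.977, -0.001], [0.977, -0.212, -0.0], [-0.0, -0.001, -1.0]]
force: [-6.8, 0.4, 1.8]
width: 0.424
```

```bash
python3 - <<'E'
from h import *
for i in range(3):
    s=capture("scene");print(get_state()["force"],get_state()["wrist_torque"])
E
```

```text
[-6.4487255   0.0714324   1.96798654] [-0.01793908  1.41244107 -0.02227384]
[-5.12264848 -1.09219548  1.32680147] [-0.00865637  1.4315648   0.01864169]
[-6.27637147  0.03859276  0.73282546] [0.04012905 1.38513989 0.01477681]
```

carry_out --targets '[[0.8,[0,0,-0.2],0],[0.8,[0,0,-0.2],0],[0.8,[0,0,0],0],[0.8,[0,0,0],0]]'

```text
t: 9.22
position: [0.5647, 0.0029, 0.2732]
orientation: [[0.212, 0.977, -0.0], [0.977, -0.212, -0.0], [-0.0, -0.0, -1.0]]
force: [-5.7, 0.3, 4.1]
width: 0.421
```

```bash
cat > f.py <<'E'
from h import *
F=[]
for i in range(4):
    s=capture("scene");F.append(get_state()["force"])
F=np.mean(F,0)+[0.1,0.1,3.4];print(F.round(1),"tot",np.linalg.norm(F).round(1))
import sys
save(s,sys.argv[1],(300,170,400,270),7)
E
python3 f.py s8
```

```text
[-5.8  0.   5.9] tot 8.3
```

View pics/s8.png

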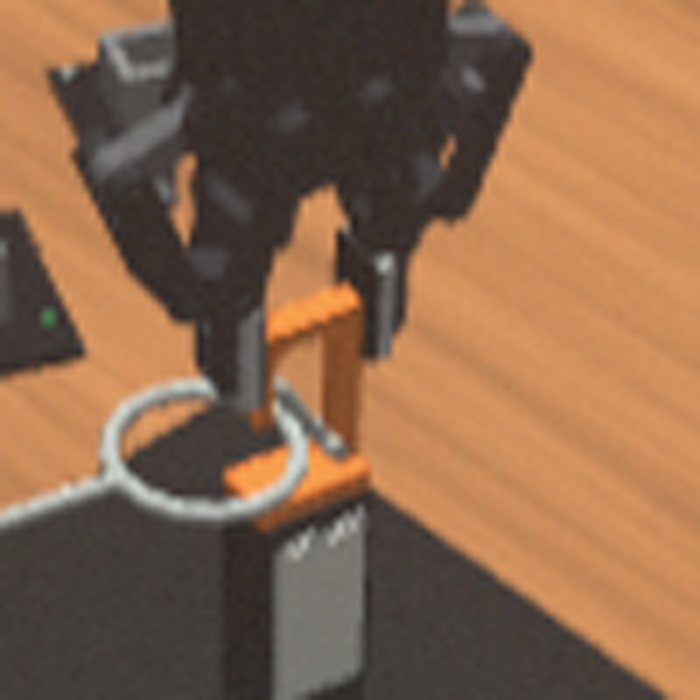

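carry_out --targets '[[0.8,[0,0,-0.2],0],[0.8,[0,0,-0.2],0],[0.8,[0,0,0],0],[0.8,[0,0,0],0]]'

```text
t: 9.93
position: [0.5645, 0.0029, 0.2692]
orientation: [[0.212, 0.977, -0.001], [0.977, -0.212, -0.0], [-0.0, -0.001, -1.0]]
force: [-7.2, 1.2, 3.1]
width: 0.425
```

```bash
python3 f.py s9
```

```text
[-7.  -0.3  6.4] tot 9.5
```

carry_out --targets '[[0.8,[0,0,-0.2],0],[0.8,[0,0,-0.2],0],[0.8,[0,0,0],0],[0.8,[0,0,0],0]]'

```text
t: 10.62
position: [0.5645, 0.0029, 0.2652]
orientation: [[0.212, 0.977, -0.001], [0.977, -0.212, -0.0], [-0.0, -0.001, -1.0]]
force: [-7.3, -0.4, 4.6]
width: 0.426
```

```bash
python3 f.py s10
```

```text
[-7.6 -0.5  7.6] tot 10.7
```

View pics/s10.png

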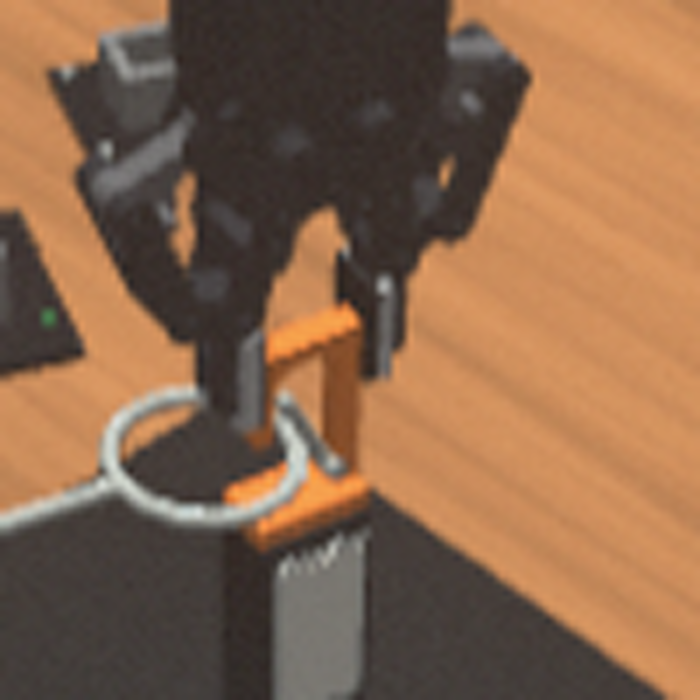

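carry_out --targets '[[0.8,[-0.15,0.03,0],0],[0.8,[0,0,0],0],[0.8,[0,0,0],0]]'

```text
t: 11.2
position: [0.563, 0.0033, 0.2652]
orientation: [[0.212, 0.977, -0.001], [0.977, -0.212, -0.0], [-0.0, -0.001, -1.0]]
force: [-7.0, 0.2, 3.3]
width: 0.423
```

```bash
python3 f.py s11
```

```text
[-6.9 -0.8  6.1] tot 9.2
```

carry_out --targets '[[0.8,[0,0,-0.2],0],[0.8,[0,0,-0.2],0],[0.8,[0,0,0],0],[0.8,[0,0,0],0]]'

```text
t: 11.9
position: [0.5631, 0.0032, 0.2613]
orientation: [[0.212, 0.977, -0.001], [0.977, -0.212, -0.0], [-0.0, -0.001, -1.0]]
force: [-6.8, 0.6, 2.5]
width: 0.426
```

```bash
python3 f.py s12
```

```text
[-6.5 -0.3  6.8] tot 9.4
```

View pics/s12.png

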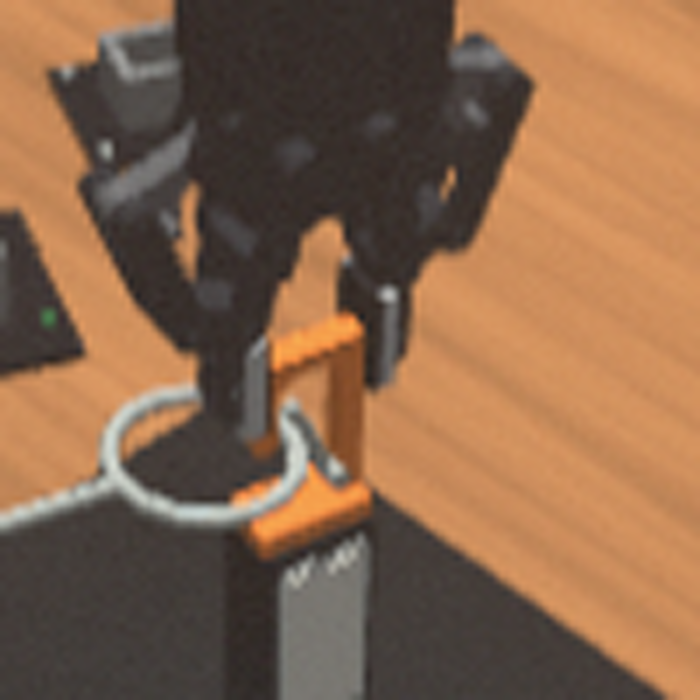

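carry_out --targets '[[0.8,[0,0,-0.2],0],[0.8,[0,0,-0.2],0],[0.8,[0,0,0],0],[0.8,[0,0,0],0]]'

```text
t: 12.6
position: [0.5636, 0.0033, 0.2571]
orientation: [[0.212, 0.977, 0.001], [0.977, -0.212, 0.0], [0.0, 0.001, -1.0]]
force: [0.3, -1.6, -2.7]
width: 0.426
```

```bash
python3 f.py s13
```

```text
[ 0.7 -0.2  0.6] tot 1.0
```

View pics/s13.png

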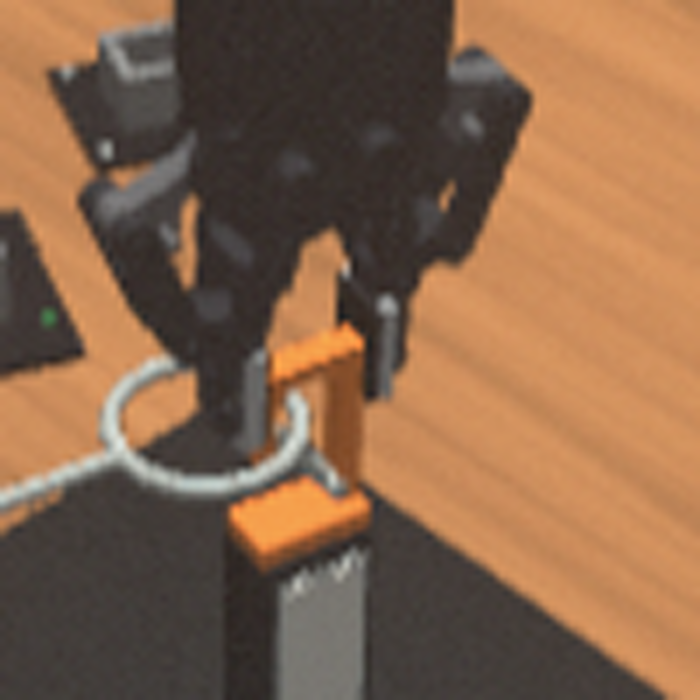

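carry_out --targets '[[0.8,[0.2,-0.04,-0.1],0],[0.8,[0.2,-0.04,-0.2],0],[0.8,[0.1,-0.02,-0.2],0],[0.8,[0,0,0],0],[0.8,[0,0,0],0]]'

```text
t: 13.42
position: [0.5685, 0.0023, 0.2524]
orientation: [[0.212, 0.977, 0.0], [0.977, -0.212, 0.0], [0.0, 0.0, -1.0]]
force: [-0.5, -0.4, -1.1]
width: 0.423
```

```bash
python3 f.py s14
```

```text
[ 0.5 -0.2  2.3] tot 2.4
```

carry_out --targets '[[0.8,[0,0,-0.2],0],[0.8,[0,0,0],0],[0.8,[0,0,0],0]]'

```text
t: 14.0
position: [0.5684, 0.0023, 0.2503]
orientation: [[0.212, 0.977, 0.0], [0.977, -0.212, 0.0], [0.0, 0.0, -1.0]]
force: [1.1, -0.7, 0.1]
width: 0.423
```

```bash
python3 f.py s15
```

```text
[ 1.8 -0.3  3.6] tot 4.0
```

View pics/s15.png

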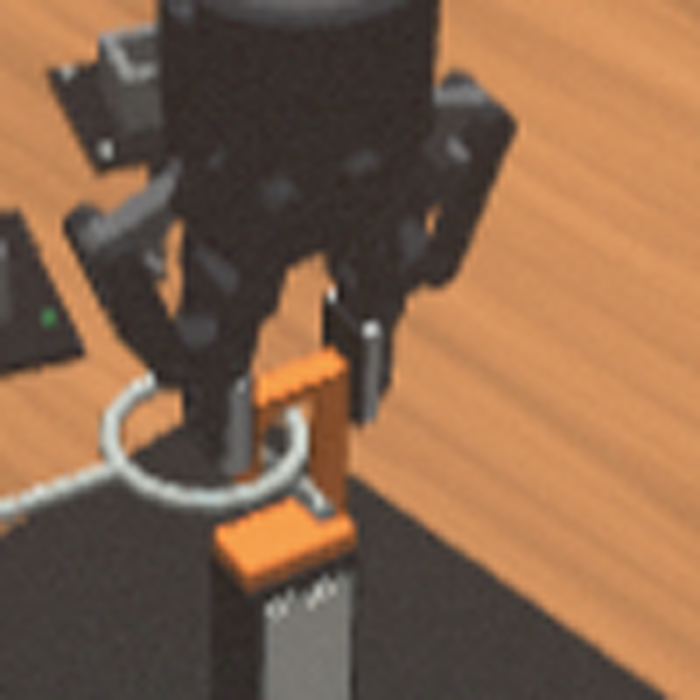

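carry_out --targets '[[0.56,[-0.1,0.02,0],0],[0.54,[0,0,0],0],[0.52,[0,0,0],0],[0.5,[0,0,0],0],[0.47,[0,0,0],0]]'

```text
t: 14.82
position: [0.5673, 0.0025, 0.2503]
orientation: [[0.212, 0.977, -0.0], [0.977, -0.212, 0.0], [0.0, -0.0, -1.0]]
force: [0.5, 0.8, -1.0]
width: 0.532
```

carry_out --targets '[[0.47,[0,0,0],0],[0.47,[0,0,0],0],[0.47,[0,0,0],0]]'

```text
t: 15.2
position: [0.5673, 0.0025, 0.2503]
orientation: [[0.212, 0.977, -0.0], [0.977, -0.212, 0.0], [-0.0, -0.0, -1.0]]
force: [0.5, -0.1, -0.3]
width: 0.53
```

```bash
python3 f.py s16
```

```text
[0.  0.2 3.4] tot 3.4
```

View pics/s16.png

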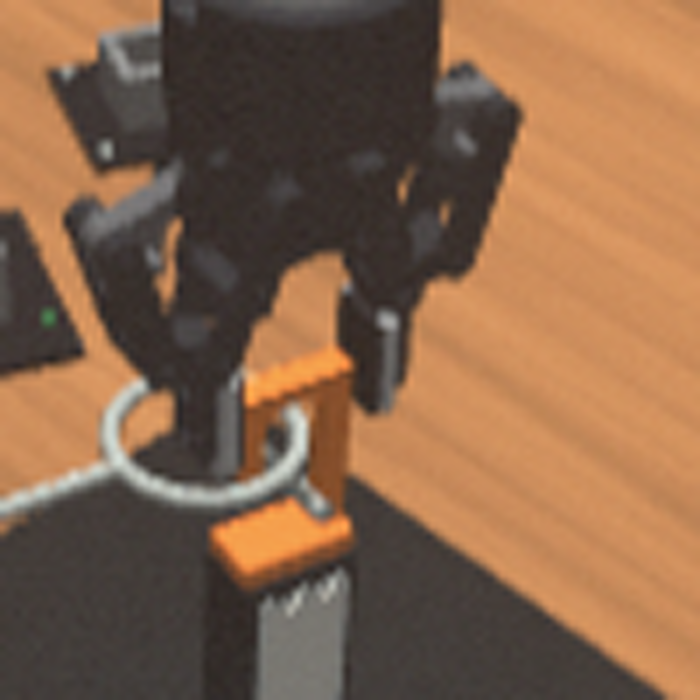

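carry_out --targets '[[0.47,[0.2,-0.04,0],0],[0.47,[0.1,-0.02,0],0],[0.47,[0,0,0.3],0],[0.47,[0,0,0.5],0],[0.47,[0,0,0.5],0]]'

```text
t: 16.02
position: [0.5704, 0.0019, 0.2638]
orientation: [[0.212, 0.977, 0.0], [0.977, -0.212, 0.0], [0.0, 0.0, -1.0]]
force: [-0.2, -0.2, -0.3]
width: 0.532
```

```bash
python3 f.py s17
```

```text
[0.2 0.2 2.9] tot 2.9
```

View pics/s17.png

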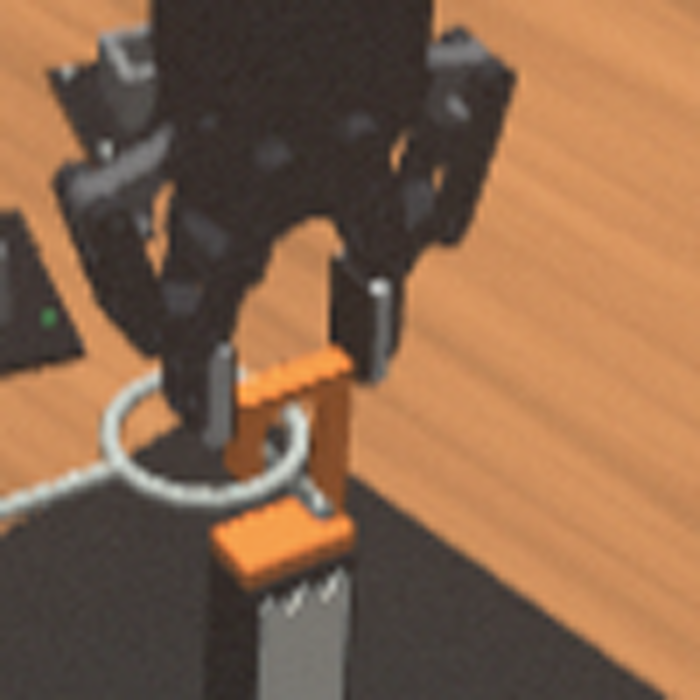

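Lamp stays put while the fingers rise. Retreat upward and back.

carry_out --targets '[[0.47,[0,0,0.7],0],[0.47,[0,0,1],0],[0.47,[0,0,2],0],[0.47,[0,0,4],0],[0.47,[0,0,4],0]]'

```text
t: 16.85
position: [0.5701, 0.0019, 0.3822]
orientation: [[0.212, 0.977, 0.0], [0.977, -0.212, 0.0], [0.0, 0.0, -1.0]]
force: [0.5, -0.0, 0.5]
width: 0.53
```

carry_out --targets '[[0.47,[-2,0,1],0],[0.47,[-4,0,0],0],[0.47,[-2,0,0],0],[0.47,[0,0,0],0],[0.47,[0,0,0],0]]'

```text
t: 17.48
position: [0.4908, 0.0019, 0.3906]
orientation: [[0.213, 0.977, 0.0], [0.977, -0.213, 0.0], [0.0, 0.0, -1.0]]
force: [0.1, 0.5, 0.7]
width: 0.534
```

carry_out --targets '[[0.47,[0,0,0],0],[0.47,[0,0,0],0],[0.47,[0,0,0],0],[0.47,[0,0,0],0],[0.47,[0,0,0],0]]'

```text
t: 18.1
position: [0.4903, 0.0019, 0.3902]
orientation: [[0.212, 0.977, -0.0], [0.977, -0.212, 0.0], [-0.0, -0.0, -1.0]]
force: [0.0, -0.2, 0.1]
width: 0.527
```

```bash
python3 - <<'E'
from h import *
a=capture("scene")
for i in range(6):b=capture("scene")
print(np.abs(a["color"].astype(int)-b["color"])[160:290,300:400].mean(),np.abs(a["color"].astype(int)-b["color"])[300:430,20:120].mean())
save(b,"s18",(290,160,390,270),7);save(b,"s18f")
E
```

```text
1.5104871794871795 1.2513076923076922
```

View pics/s18.png

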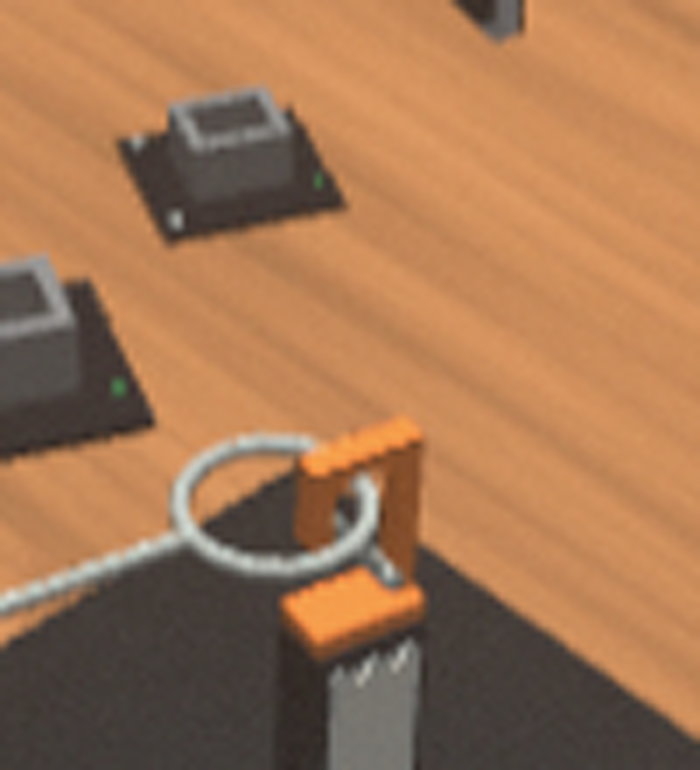

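View pics/s18f.png

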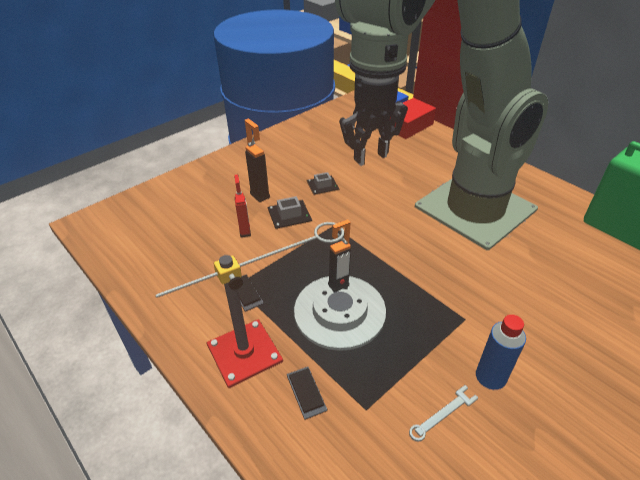

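The lamp hangs still from the eye (crop 365,485 wire under the crown), with the gate shut and the gripper clear.

```bash
python3 -c "
from bench import sign_off
print(sign_off())"
```

```text
the job is handed in; nothing more can be done
None
```

The lamp now hangs by its hook from the eye on its own, and I have handed the job in at about 18.5 s of the 72 s allowed. The hand-in gives no verdict, so what follows rests on my own checks.

- **What I did:** I took the smaller orange-and-black lamp from the larger charger and turned it 12° to line up with the rod. I slid the throat over the near rim of the eye, then pushed down in 2–4 mm steps until it clicked.
- **Push force:** The readings, taken after each step, peaked at about 10.7 N, roughly equal parts down and sideways. About half the push was sideways, more than I expected, so I shifted the hook back twice (2 mm, then 1.5 mm) to ease it. At the click the push fell to about 1 N.
- **Letting go:** I lowered the lamp until the eye carried its weight of about 3.4 N, opened the jaws slightly and backed out upward. The tool force was then about zero.
- **Last checks:** The final pictures show the wire under the hook's crown, the gate looking shut and the lamp upright. Two frames 0.3 s apart show no movement beyond image noise. The gripper is clear, and the can, pads and wrench look untouched.
- **Not measured:** I judged the gate angle and the distance from hook_seat to the eye by eye from the pictures.

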